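# Open the sprung battery lid of a radio pack

## Task

Open the battery pack: press its release tab down with the fingertips until the sprung lid pops up by itself, then push the lid over with the fingers until it is fully open against its stop, and come clear of it. Do not pick anything up, leave the two cells lying in their channels and leave the other things on the table where they are.

Things in the scene. Friction and masses are not known exactly. Their poses are not given: they have to be found in the camera images.
- pack: The battery pack: a black plastic tray 100 (x) x 130 (y) x 60 mm high, fixed to the table, under a grey lid. Origin: centre of its underside, on the table. Its own x axis points from the front (release tab) to the back (hinge), level; z up. It may be turned by up to 0.5 rad about z. Walls 5 mm.
- hinge (a point): A point on the lid's hinge axis, fixed on the pack: pack frame x +47 mm, y 0, z 63 mm. The axis runs along the pack's y.
- lid_edge (a point): Middle of the lid's free front edge, half-way through its thickness; moves with the lid. The lid is a flat grey plate 100 mm from hinge axis to free edge, 130 mm wide, 6 mm thick; shut, it lies level on the tray and its edge is at pack x -53 mm, z 63 mm (top face at 66 mm).
- lid (a joint): Lid angle, rad: 0 shut, 1.92 fully open (leaning back 20 degrees past upright, against its stop). Once freed, a spring kicks it up to about 0.8 within a second or so and no farther. From there it must be pushed (about 1 N at the edge); the hinge is damped and a little stiff: below about 1.1 the lid sinks back to 0.8 when let go, above about 1.3 it stays where it is left. The spring cannot push it past 0.8.
- tab_top (a point): Where to press: on the top of the release tab's paddle, centred, at pack x -86 mm, y 0, z 42.5 mm when at rest; moves with the tab. The paddle is a black plate with fine grey ribs, 50 mm wide (y), 5 mm thick, standing out in front of the pack from pack x -58 to -102 mm. Behind it an upright 24 mm wide (front face at pack x -61 mm) rises to a tooth, top at z 71 mm, that hooks over the lid's front edge; it tips up to 9 mm towards the presser.
- tab (a joint): Tab angle, rad: 0 at rest, 0.36 pressed fully down. It turns about a pivot 31 mm behind tab_top (pack x -55 mm, z 42 mm), so the paddle goes down at the front. A return spring needs about 3 N at tab_top to start and 6.5 N fully down; the lid is freed at about 0.2 (some 7 mm down).
- cell0: Round battery cell, 33 mm across, 60 mm long, loose, lying along the pack's x in a channel inside the tray under the lid, at pack y -24.5 mm, well below the lid. Origin: underside of its middle. Not to be moved.
- cell1: The same, in the second channel, at pack y +13.5 mm. Not to be moved.
- spare: A like cell standing upright on the table near the pack, 33 mm across, 60 mm high; origin at the centre of its underside. Not to be moved.
- spool: Copper-coloured spool, 52 mm across, 40 mm high, standing near the pack; origin at the centre of its underside. Not to be moved.
- adaptor: Metal plug adaptor, 28 mm across, 38 mm high, standing near the pack; origin at the centre of its underside. Not to be moved.
- handheld: Black handheld radio lying on its back to the right of the pack, 105 x 56 x 32 mm, with a 70 mm stub aerial on its +x end; origin at the centre of the case's underside. Not to be moved.

How it is judged:
On the way, in this order (a step that is already met when the one before it is completed fails the run):
1. the release tab is pressed (over 0.15 rad) while the lid is still down (under 0.4 rad) (value of joint tab above 0.15 rad and value of joint lid below 0.4 rad).
2. the lid has sprung up (0.6 to 1.2 rad) (value of joint lid between 0.6 and 1.2 rad), for 0.1 s.
At the end, for the whole second after the job is handed in: The lid stands open at more than 1.78 rad (its stop is at 1.92) and is still, the tab has sprung back (under 0.06 rad), the two cells and the other loose things named are within 15 mm of where they were (value of joint lid above 1.78 rad and velocity of joint lid between -0.1 and 0.1 rad/s and value of joint tab below 0.06 rad and not (distance of cell0 from where it was at the start of the episode above 0.015 m) and not (distance of cell1 from where it was at the start of the episode above 0.015 m) and not (distance of spare from where it was at the start of the episode above 0.015 m) and not (distance of spool from where it was at the start of the episode above 0.015 m) and not (distance of adaptor from where it was at the start of the episode above 0.015 m) and not (distance of handheld from where it was at the start of the episode above 0.015 m)); the robot touches nothing.
It fails at once if a cell is disturbed or taken out (moved over 15 mm) (distance of any of cell0, cell1 from where it was at the start of the episode above 0.015 m).
It fails at once if another loose thing is lifted or pushed away (moved over 15 mm) (distance of any of spare, spool, adaptor, handheld from where it was at the start of the episode above 0.015 m).
It also fails if it takes over 45 s, if anything falls off the work surface, if the arm or the gripper's body presses on something with over 40 N, if the wrist force passes 120 N, or if a joint passes its speed limit or range.

## Robot

A 6-joint arm with a two-finger parallel gripper is mounted at the origin on the work surface. World frame = base frame: x ahead of the robot, y to its left, z up, the work surface at z = 0. Lengths are in m, angles in rad, forces in N, time in s.
With the tool pointing down it reaches from about 0.35 to 1 m from the base axis. Payload 7.1 kg.
Tool frame: the origin (TCP) lies between the finger pads; the fingertips stand 22 mm ahead of it and the grasp point (between the pads) lies 3 mm ahead of it; z points along the fingers, y is the line along which they close (so a half turn about z gives the same grasp; the last joint's range is limited). The gripper opens to 85 mm and grips with 20 to 120 N. Pads are 22 mm wide; open, the fingers measure 114 mm over their backs; the gripper's body (76 mm by 85 mm) begins 54 mm behind the grasp point. The pads swing forward as they close: fully open they stand 13 mm farther back than shut.
Start: joints at [1.167, 0.423, 1.63, -0, 1.089, -0.019], TCP at [0.235, 0.579, 0.218] pointing down, gripper open.
Joint ranges: [-3, 3], [-0.9, 2.11], [0.09, 2.58], [-1.31, 4.45], [0.11, 2.69], [-2.54, 2.54]. Speed limits (rad/s): [2.39, 2.39, 3.01, 3.14, 3.14, 3.14].

## Interface

Orientations are given as a rotation vector (axis times angle).
In Python, from rig import manip gives the robot as it stands. The module is installed in compiled form; this text tells all that it offers. Calls block until the motion is done:
- manip.move_to(position, orientation): joint-space move of the TCP to a pose.
- manip.servo_line(position, orientation=None, rate=0.15): straight line of the TCP; orientation=None keeps the orientation; rate is the mean speed in m/s.
- manip.set_joints(angles): joint-space move.
- manip.command_gripper(opening, f_grip=None): finger opening in m; f_grip is the grip in N (None keeps the last); returns when the fingers have stopped.
- manip.hold(seconds).
- manip.solve_ik(position, orientation): joint angles nearest the present ones, or None.
- manip.camera(name): name is "side" or "top" or "wrist"; returns a dict with "image" (400x640x3 uint8, red, green, blue), "fx", "fy", "cx", "cy" (pixels), "cam_to_world" (4x4, takes a point from camera to world coordinates); the wrist camera has in their place "mount" (4x4, takes a point from camera to tool coordinates, whose origin is the TCP and whose axes are the flange's). Camera axes: x right, y down, z forward; pixel columns grow to the right and rows downward; lengths in m; the calibration is good to about 2 mm. A picture is of the moment at which its call begins: read the wrist's pose just before it. There is no depth.
A pose or a line that the arm cannot do raises manip.IKError and nothing moves.
- manip.sign_off(): hands the job in; it is judged then, once.
Readings, each from a call of its own:
- manip.get_time(): time.
- manip.get_joint_positions(): joint angles.
- manip.get_joint_vel(): joint speeds.
- manip.get_tau(): joint torques, N m.
- manip.get_position(): TCP position.
- manip.get_ee_rot(): TCP orientation.
- manip.get_contact_force(): force on the tool from outside, world axes, zero at the start.
- manip.get_torque(): the same for the moment, N m.
- manip.get_width(): finger opening in m.
- manip.get_grip_force(): force on a finger pad.
Only numpy, scipy, OpenCV 4.12 (cv2) and the standard library are available. Lean on these libraries where they do the work, as an engineer would, in place of code of your own. Each camera call takes 0.05 s, during which the arm holds its last target. There are 200 camera calls.

## Working session

There is one attempt and no reset: what is moved stays moved. The work goes in short steps, each a Python script; the robot and the scene stay as the last script left them, time stands still between calls to the robot, and variables do not carry over. Pictures are saved under pics/ and viewed, at most 10 in all, crops included, and the job is handed in when it is done.

```bash
mkdir -p pics; python3 - <<'E'
from rig import manip as m
import cv2,numpy as np,pickle
for n in("top","side"):
    c=m.camera(n); cv2.imwrite(f"pics/{n}0.png",c["image"][:,:,::-1]); pickle.dump(c,open(n+".pkl","wb"))
    print(n,c["fx"],c["cx"],c["cy"],np.round(c["cam_to_world"],3).tolist())
print(m.get_time(),m.get_position(),m.get_ee_rot())
E
```

```text
top 371.4867936013766 322.4220758983119 191.77894868963082 [[0.081, -0.964, 0.254, 0.381], [-0.997, -0.08, 0.014, 0.065], [0.007, -0.254, -0.967, 0.801], [0.0, 0.0, 0.0, 1.0]]
side 389.66062367415503 323.56597085878815 200.93258049915173 [[0.977, -0.163, 0.134, 0.449], [-0.211, -0.757, 0.619, -0.421], [0.001, -0.633, -0.774, 0.68], [0.0, 0.0, 0.0, 1.0]]
0.1 [0.23439144 0.5788278  0.21721343] [-6.00581899e-01 -3.08338911e+00  2.13918488e-03]
```

View pics/top0.png

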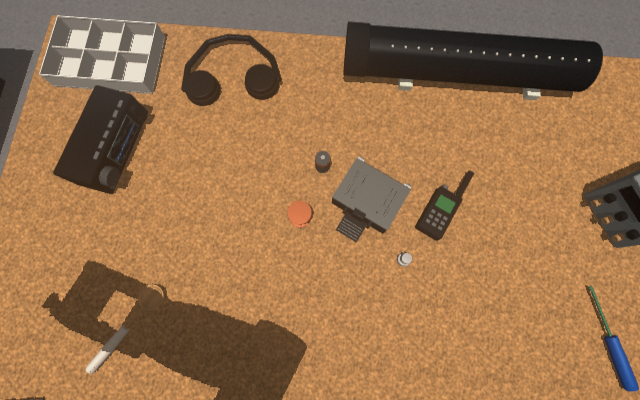

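View pics/side0.png

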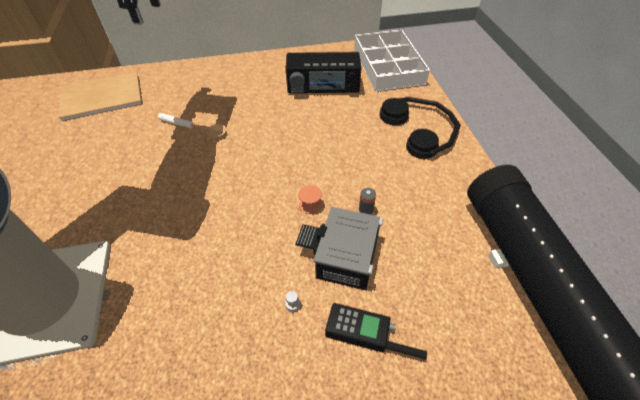

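The top view shows the pack lid at about (371,194), the tab paddle at (351,228), spool at (299,213), adaptor at (404,259), spare at (322,161) and radio at (440,212). The side view agrees, with the lid at (349,240) and paddle at (308,237). I'll enlarge both to read the corners.

```bash
python3 - <<'E'
import cv2,numpy as np
a=cv2.imread("pics/top0.png")[145:275,285:425]; b=cv2.imread("pics/side0.png")[180:310,270:410]
a,b=[cv2.convertScaleAbs(cv2.resize(i,None,fx=4,fy=4,interpolation=cv2.INTER_CUBIC),alpha=1.6) for i in(a,b)]
cv2.imwrite("pics/topc.png",a);cv2.imwrite("pics/sidec.png",b)
E
```

```text
(no output)
```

View pics/topc.png

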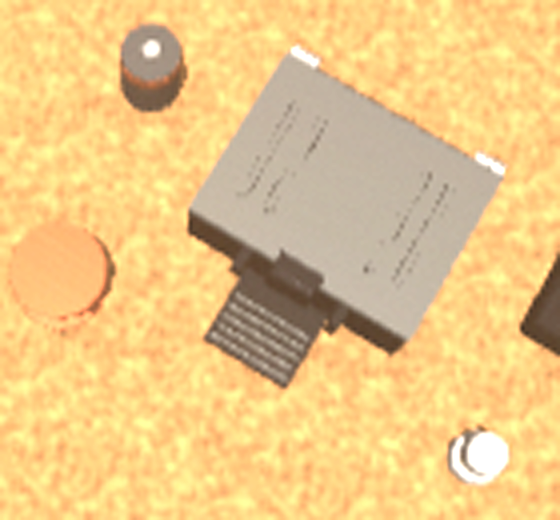

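View pics/sidec.png

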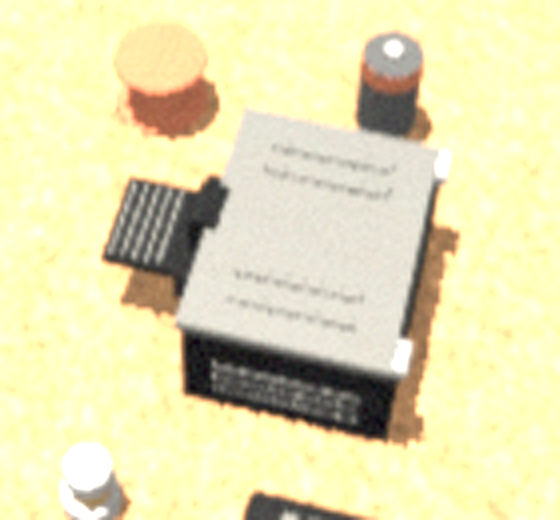

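In the top crop the lid corners are at FL(190,211), FR(406,340), BR(503,175), BL(288,52), and the paddle front corners are at (206,338) and (287,387). In the side crop they are FL(246,112), BL(438,150), FR(180,325), and paddle front (133,178) and (106,258). I'll cast rays onto the lid-top and paddle planes.

```bash
cat >geo.py <<'E'
import numpy as np,pickle
def ray(n,px,z,off,s=4):
    c=pickle.load(open(n+".pkl","rb")); u,v=(np.array(px)+.5)/s-.5+off
    d=c["cam_to_world"][:3,:3]@[(u-c["cx"])/c["fx"],(v-c["cy"])/c["fy"],1]; o=c["cam_to_world"][:3,3]
    return (o+d*(z-o[2])/d[2])[:2]
E
python3 - <<'E'
from geo import *
np.set_printoptions(precision=4,suppress=True)
T={'FL':((190,211),.066),'FR':((406,340),.066),'BR':((503,175),.066),'BL':((288,52),.066),'PL':((206,338),.0425),'PR':((287,387),.0425),'spare':((152,50),.06),'spool':((60,270),.04),'adapt':((487,453),.038)}
S={'FL':((246,112),.066),'FR':((180,325),.066),'BL':((438,150),.066),'PL':((133,178),.0425),'PR':((106,258),.0425),'spare':((393,48),.06),'spool':((160,58),.04),'adapt':((90,462),.038)}
t={k:ray("top",p,z,(285,145)) for k,(p,z) in T.items()}
s={k:ray("side",p,z,(270,180)) for k,(p,z) in S.items()}
for k in t: print(k,t[k],s.get(k))
for d in(t,s):
    n=np.linalg.norm
    e=d['FL']-d['FR']; h=d['BL']-d['FL']; q=d['PL']-d['PR']
    print("w",n(e),"l",n(h),"pw",n(q),"yaw",np.arctan2(-e[0],e[1]),np.arctan2(h[1],h[0]),np.arctan2(-q[0],q[1]))
    y=np.arctan2(-e[0],e[1]);ax=np.array([np.cos(y),np.sin(y)])
    print("origin from front",(d['FL']+d['FR'])/2+.053*ax,"from paddle",(d['PL']+d['PR'])/2+.102*ax)
E
```

```text
FL [0.5647 0.0548] [0.5669 0.0503]
FR [ 0.5075 -0.0575] [ 0.5103 -0.0631]
BR [ 0.597  -0.1041] None
BL [0.6547 0.0099] [0.654  0.0071]
PL [0.5041 0.0413] [0.5063 0.039 ]
PR [ 0.4823 -0.0017] [ 0.485  -0.0053]
spare [0.652  0.0813] [0.6529 0.0803]
spool [0.5339 0.1198] [0.5349 0.116 ]
adapt [ 0.4578 -0.1055] [ 0.4603 -0.1069]
w 0.12610490880185718 l 0.10054615371561794 pw 0.04821543109756154 yaw -0.47108698026655144 -0.46290385500962616 -0.4680707440241229
origin from front [ 0.5833 -0.0254] from paddle [ 0.5841 -0.0265]
w 0.12666807260820218 l 0.09720457749066753 pw 0.04912621531896847 yaw -0.46291140566785843 -0.4600097266507046 -0.4486179066467698
origin from front [ 0.586  -0.0301] from paddle [ 0.5869 -0.0287]
```

Both views agree: origin about (0.585,-0.0275), yaw about -0.465, and the lid and paddle sizes match. Next I'll close the fingers, tilt the tool 0.4 rad away from the lid, and press.

```bash
cat >h.py <<'E'
import numpy as np,cv2
from rig import manip as m
from scipy.spatial.transform import Rotation as R
O=np.array([.585,-.0275,0]); P=R.from_euler('z',-.465).as_matrix()
def pose(x,z,t,y=0):  # fingertip centre at pack (x,y,z), tool leaning back by t
    zz=np.array([np.sin(t),0,-np.cos(t)]); yy=np.array([0,1.,0]); M=P@np.c_[np.cross(yy,zz),yy,zz]
    return O+P@[x,y,z]-.022*M[:,2], R.from_matrix(M).as_rotvec()
def force(): return P.T@np.array(m.get_contact_force())
def pic(n,f): cv2.imwrite("pics/"+f,m.camera(n)["image"][:,:,::-1])
E
python3 - <<'E'
from h import *
np.set_printoptions(precision=3,suppress=True)
m.command_gripper(0.0)
m.move_to(*pose(-.084,.13,.4)); m.servo_line(*pose(-.084,.058,.4),rate=.1)
m.hold(.2); print("free",m.get_time(),force(),m.get_width(),m.get_position())
f0=force()[2]; c=None
for z in np.arange(.055,.020,-.002):
    m.servo_line(*pose(-.084,z,.4),rate=.03); f=force(); print(round(z,4),f)
    if c is None and f[2]-f0>1.5: c=z
    if f[2]-f0>25 or (c and c-z>.0115): break
m.hold(.8); print(m.get_time(),force()); pic("top","top1.png"); pic("side","side1.png")
E
```

```text
free 4.15 [-0.539 -0.415 -0.86 ] -8.376108118927821e-05 [0.503 0.014 0.079]
0.055 [ 0.447 -0.409  0.52 ]
0.053 [ 0.403 -1.462  0.496]
0.051 [-0.326  0.915  0.762]
0.049 [ 0.532 -0.405  0.788]
0.047 [-0.562  0.515  0.143]
0.045 [-0.377  0.286  0.034]
0.043 [ 0.152 -0.347 -0.909]
0.041 [ 0.228 -0.606  0.735]
0.039 [-0.249 -0.221 -0.626]
7.2 [ 0.149 -0.825  0.013]
```

Sensor noise set off the contact test early, and there has been no contact yet. I'll continue with a firmer threshold.

```bash
python3 - <<'E'
from h import *
np.set_printoptions(precision=3,suppress=True)
c=None
for z in np.arange(.037,.014,-.002):
    m.servo_line(*pose(-.084,z,.4),rate=.04); f=force(); print(round(z,4),f)
    if c is None and f[2]>2.2: c=z
    if f[2]>20 or (c and c-z>.0105): break
m.hold(.8); print(m.get_time(),force(),m.get_position()); pic("top","top2.png"); pic("side","side2.png")
a,b=[cv2.imread(f"pics/{n}2.png")[y:y+170,x:x+160] for n,y,x in(("top",110,275),("side",150,250))]
cv2.imwrite("pics/both2.png",cv2.resize(np.hstack([a,b]),None,fx=2.5,fy=2.5))
E
```

```text
0.037 [ 0.594 -0.433 -0.17 ]
0.035 [ 0.192 -0.183  1.04 ]
0.033 [0.669 0.802 0.008]
0.031 [-0.326  0.774  0.524]
0.029 [-0.018 -0.25  -0.06 ]
0.027 [ 0.439 -0.336  0.68 ]
0.025 [-0.13  -0.423  0.789]
0.023 [0.395 0.269 0.477]
0.021 [ 0.869 -0.178 -0.074]
0.019 [ 0.844 -0.093  0.598]
0.017 [-0.44   0.093 -0.137]
0.015 [-0.157 -0.183 -0.413]
11.1 [-0.263 -0.029 -0.161] [0.502 0.014 0.035]
```

View pics/both2.png

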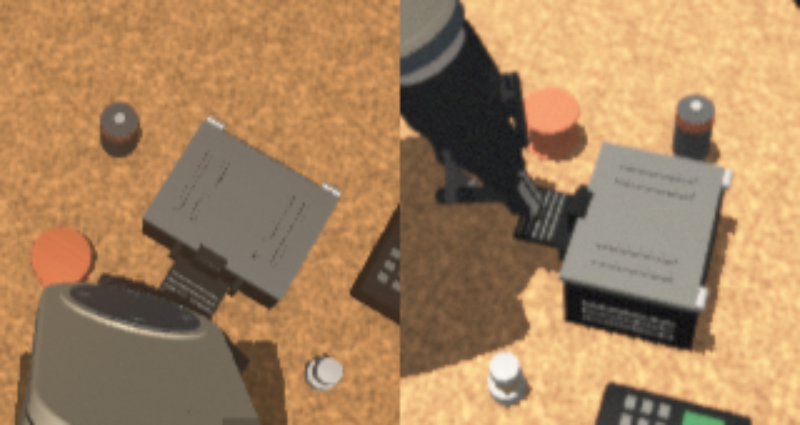

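The lid is still shut, there is no force, and the fingertips appear at about (535,205) by the paddle's near-robot edge. I need a closer look at the side and wrist views.

```bash
python3 - <<'E'
from h import *
pic("wrist","w2.png"); print(m.get_position(),m.get_ee_rot(),m.get_joint_positions(),m.get_tau(),m.get_width())
a=cv2.imread("pics/side2.png")[190:270,265:345]
a=cv2.convertScaleAbs(cv2.resize(a,(400,400),interpolation=cv2.INTER_CUBIC),alpha=2.2)
b=cv2.resize(cv2.imread("pics/w2.png"),(400,250)); b=cv2.copyMakeBorder(b,0,150,0,0,0)
cv2.imwrite("pics/c3.png",np.hstack([a,cv2.convertScaleAbs(b,alpha=1.5)]))
E
```

```text
[0.50225858 0.01401681 0.03526341] [ 0.63354385  2.67552164 -0.12838683] [ 0.14381722  0.51942455  2.21862439 -1.27485767  0.23496271  0.26704353] [-3.87304144e-04 -4.31447947e+01 -9.87787217e+00 -3.67511557e-01
  4.32406627e-01 -1.74135334e-04] 0.0004367667020562573
```

View pics/c3.png

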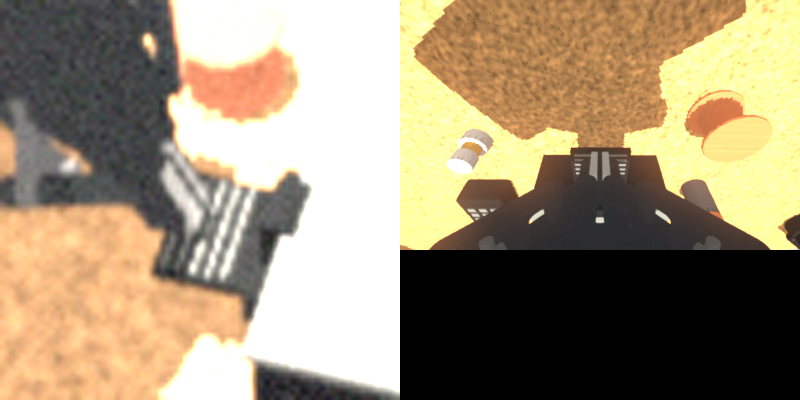

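```bash
python3 - <<'E'
from h import *
import pickle
c=pickle.load(open("side.pkl","rb")); T=np.linalg.inv(c["cam_to_world"])
def pr(w): p=T[:3,:3]@w+T[:3,3]; return np.round([c["fx"]*p[0]/p[2]+c["cx"],c["fy"]*p[1]/p[2]+c["cy"]],1)
p=np.array(m.get_position()); M=R.from_rotvec(m.get_ee_rot()).as_matrix()
print("z axis pack",P.T@M[:,2])
for d in(-.05,0,.01,.022): w=p+d*M[:,2]; print(d,P.T@(w-O),pr(w))
for x,y in((-.102,.025),(-.102,-.025),(-.086,0)): print(x,y,pr(O+P@[x,y,.0425]))
w=m.camera("wrist"); print(np.round(w["mount"],3).tolist(),w["fx"],w["cx"],w["cy"])
E
```

```text
z axis pack [ 3.89405486e-01  1.67284995e-05 -9.21066429e-01]
-0.05 [-1.12043420e-01  4.64606253e-06  8.13167337e-02] [292.5 220.8]
0 [-9.25731458e-02  5.48248751e-06  3.52634122e-02] [303.3 236.6]
0.01 [-8.86790909e-02  5.64977250e-06  2.60527479e-02] [305.3 239.5]
0.022 [-8.40062251e-02  5.85051450e-06  1.49999508e-02] [307.7 243.1]
-0.102 0.025 [302.1 223.6]
-0.102 -0.025 [294.8 243.8]
-0.086 0 [306.3 235.2]
[[-0.001, -0.955, -0.295, 0.074], [1.0, -0.0, -0.001, 0.0], [0.001, -0.295, 0.955, -0.158], [0.0, 0.0, 0.0, 1.0]] 311.16168773326325 319.277645952777 200.0905441524518
```

```bash
python3 - <<'E'
from h import *
m.servo_line(*pose(-.084,.06,.4),rate=.15); pic("side","side3.png"); pic("wrist","w3.png"); print(m.get_time(),m.get_position(),m.get_tau())
up=lambda i,s: cv2.convertScaleAbs(cv2.resize(i,s,interpolation=cv2.INTER_CUBIC),alpha=2.2)
r=[up(cv2.imread(f"pics/side{k}.png")[190:260,275:345],(260,260)) for k in(1,2,3)]
w=[up(cv2.imread(f"pics/w{k}.png")[180:320,240:400],(390,340)) for k in(2,3)]
cv2.imwrite("pics/c4.png",np.vstack([np.hstack(r),np.hstack(w)]))
E
```

```text
11.9083 [0.50178911 0.01389795 0.07959204] [ 7.61798088e-03 -4.11323655e+01 -1.39641577e+01 -4.73959744e-01
 -2.25295108e-01  1.37462391e-02]
```

View pics/c4.png

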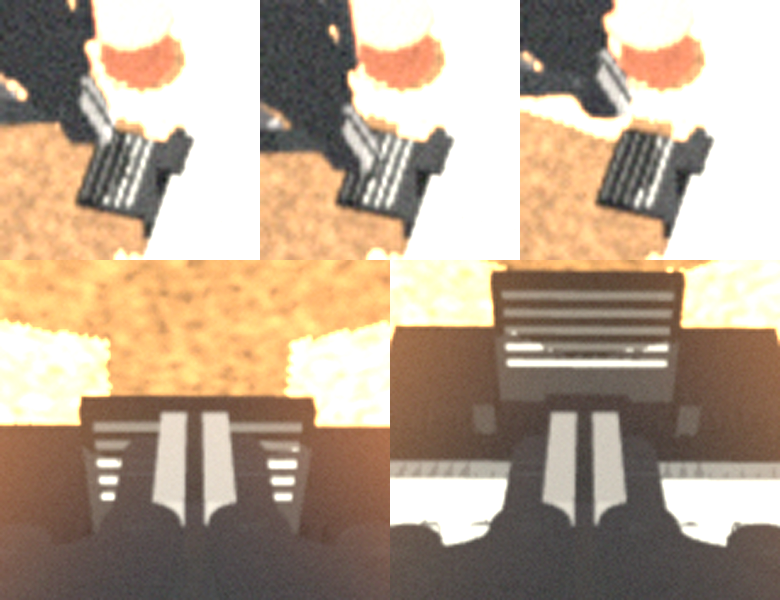

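The fingers are simply not touching: the tip sits higher or further forward than I assumed. I'll check the wrist calibration on the paddle edge and triangulate the tip.

```bash
python3 - <<'E'
from h import *
import pickle
np.set_printoptions(precision=4,suppress=True)
p=np.array(m.get_position()); M=R.from_rotvec(m.get_ee_rot()).as_matrix()
w=m.camera("wrist"); X=np.eye(4);X[:3,:3]=M;X[:3,3]=p; W=X@w["mount"]
s=pickle.load(open("side.pkl","rb"))
def pr(c,C,q): T=np.linalg.inv(C);v=T[:3,:3]@q+T[:3,3];return np.array([c["fx"]*v[0]/v[2]+c["cx"],c["fy"]*v[1]/v[2]+c["cy"]])
for x,y,z in((-.102,.025,.0425),(-.102,-.025,.0425),(-.053,0,.066)): print(x,y,pr(w,W,O+P@[x,y,z]))
def ry(c,C,u): d=C[:3,:3]@[(u[0]-c["cx"])/c["fx"],(u[1]-c["cy"])/c["fy"],1];return C[:3,3],d/np.linalg.norm(d)
crop=lambda x,y:(240+x*160/390,180+(y-260)*140/340)
print("paddle seen",crop(492-390,272),crop(683-390,272),"tip",crop(585-390,412))
a,d=ry(w,W,crop(585-390,412)); b,e=ry(s,s["cam_to_world"],(304.6,221))
k=np.linalg.lstsq(np.c_[d,-e],b-a,rcond=None)[0]; q=(a+d*k[0]+b+e*k[1])/2
print("gap",np.linalg.norm(a+d*k[0]-b-e*k[1]),"tip pack",P.T@(q-O),"tool",M.T@(q-p))
E
```

```text
-0.102 0.025 [359.6937 190.0563]
-0.102 -0.025 [279.9986 190.0567]
-0.053 0 [319.8283 269.1489]
paddle seen (281.84615384615387, 184.94117647058823) (360.2051282051282, 184.94117647058823) tip (320.0, 242.58823529411765)
gap 0.006912288057136306 tip pack [-0.0911  0.0028  0.0795] tool [-0.0017  0.0031  0.0008]
```

By triangulation the closed tips sit close to the TCP itself, about 20 mm short of what I assumed. I'll shift 10 mm toward the pack and keep descending until the force shows contact.

```bash
cat >>h.py <<'E'
def favg(n=4):
    v=[]
    for _ in range(n): v.append(force()); m.hold(.01)
    return np.mean(v,0)
E
python3 - <<'E'
from h import *
np.set_printoptions(precision=2,suppress=True)
X=-.074;c=None
m.servo_line(*pose(X,.022,.4),rate=.1)
for z in np.arange(.020,-.022,-.002):
    m.servo_line(*pose(X,z,.4),rate=.04); f=favg(); print(round(z,4),f)
    if c is None and f[2]>2: c=z
    if f[2]>15 or (c is not None and c-z>.0095): break
m.hold(.5); print(m.get_time(),favg(),m.get_position()); pic("side","side5.png"); pic("wrist","w5.png")
E
```

```text
0.02 [-0.01  0.25  0.47]
0.018 [ 0.07  0.38 -0.23]
0.016 [-0.27  0.04 -0.12]
0.014 [ 0.15 -0.12 -0.38]
0.012 [0.57 0.04 1.97]
0.01 [0.09 0.13 2.58]
0.008 [ 1.24 -0.17  3.25]Traceback (most recent call last):
  File "<stdin>", line 6, in <module>
rig.IKError: the arm cannot follow that straight line within its joint ranges
```

Contact is at z_param of about 0.0125, which puts the tip roughly 15 mm behind the TCP. The tab is now pressed about 5 mm, but a joint limit stopped the arm. I'll look for a reachable lean direction for the rest of the stroke.

```bash
cat >>h.py <<'E'
TIP=-.015
def pose2(x,z,t,a=0,y=0,spin=0):  # true tip at pack (x,y,z); lean by t towards pack azimuth pi+a
    M=R.from_euler('z',a)*R.from_euler('y',-t)*R.from_euler('z',-a+spin)
    M=P@M.as_matrix()@np.c_[[-1.,0,0],[0,1.,0],[0,0,-1.]]
    return O+P@[x,y,z]-TIP*M[:,2], R.from_matrix(M).as_rotvec()
E
python3 - <<'E'
from h import *
np.set_printoptions(precision=2,suppress=True)
print(m.get_time(),np.array(m.get_joint_positions()),P.T@(np.array(m.get_position())-O),favg())
for t in(.3,.4,.5):
  for a in(-.3,0,.2,.465,.7):
    r=[m.solve_ik(*pose2(-.086,z,t,a)) for z in(.06,.036,.030)]
    print(t,a,[None if q is None else np.array(q) for q in r])
E
```

```text
14.4833 [ 0.13  0.54  2.2  -1.3   0.23  0.28] [-0.08  0.    0.03] [0.88 0.28 3.04]
0.3 -0.3 [array([ 0.13,  0.51,  2.11, -0.63,  0.41, -0.41]), array([ 0.13,  0.56,  2.11, -0.71,  0.36, -0.32]), array([ 0.13,  0.57,  2.11, -0.73,  0.35, -0.29])]
0.3 0 [array([ 0.09,  0.49,  2.15, -0.58,  0.29, -0.48]), array([ 0.09,  0.55,  2.15, -0.7 ,  0.24, -0.35]), array([ 0.09,  0.56,  2.15, -0.74,  0.23, -0.31])]
0.3 0.2 [array([ 0.05,  0.49,  2.16, -0.43,  0.23, -0.65]), array([ 0.05,  0.54,  2.17, -0.56,  0.17, -0.51]), array([ 0.05,  0.56,  2.17, -0.61,  0.16, -0.46])]
0.3 0.465 [array([-0.  ,  0.48,  2.17,  0.  ,  0.19, -1.11]), array([-0.  ,  0.54,  2.17,  0.  ,  0.13, -1.11]), array([-0.  ,  0.55,  2.18,  0.01,  0.11, -1.11])]
0.3 0.7 [array([-0.05,  0.49,  2.17,  0.4 ,  0.22, -1.53]), array([-0.05,  0.54,  2.17,  0.53,  0.16, -1.67]), array([-0.05,  0.56,  2.17,  0.58,  0.15, -1.72])]
0.4 -0.3 [array([ 0.19,  0.52,  2.14, -0.95,  0.4 , -0.04]), array([ 0.19,  0.57,  2.15, -1.07,  0.37,  0.08]), array([ 0.19,  0.59,  2.15, -1.1 ,  0.36,  0.12])]
0.4 0 [array([ 0.13,  0.5 ,  2.2 , -1.12,  0.24,  0.09]), None, None]
0.4 0.2 [array([ 0.07,  0.49,  2.22, -1.2 ,  0.14,  0.14]), None, None]
0.4 0.465 [None, None, None]
0.4 0.7 [array([-0.07,  0.49,  2.23,  1.22,  0.13, -2.37]), None, None]
0.5 -0.3 [array([ 0.24,  0.54,  2.18, -1.26,  0.44,  0.3 ]), None, None]
0.5 0 [None, array([0.17, 0.58, 2.24, 4.4 , 0.3 , 0.9 ]), array([0.17, 0.6 , 2.24, 4.35, 0.31, 0.95])]
0.5 0.2 [array([0.1 , 0.51, 2.27, 4.14, 0.2 , 1.11]), array([0.1 , 0.57, 2.27, 3.92, 0.25, 1.33]), array([0.1 , 0.59, 2.27, 3.88, 0.26, 1.37])]
0.5 0.465 [array([-0.  ,  0.51,  2.29,  3.13,  0.15,  2.04]), array([-0.  ,  0.57,  2.29,  3.14,  0.22,  2.04]), array([-0.  ,  0.59,  2.29,  3.14,  0.23,  2.04])]
0.5 0.7 [None, None, None]
```

A lean of 0.4 rad at a=-0.3 is reachable. I'll lift a little, re-aim and press.

```bash
python3 - <<'E'
from h import *
np.set_printoptions(precision=2,suppress=True)
p=np.array(m.get_position()); m.servo_line(p+[0,0,.025],rate=.1)
m.move_to(*pose2(-.085,.055,.4,-.3)); m.servo_line(*pose2(-.085,.047,.4,-.3),rate=.08)
for z in np.arange(.045,.026,-.002):
    try: m.servo_line(*pose2(-.085,z,.4,-.3),rate=.04)
    except m.IKError: print("ik",z); break
    f=favg(3); print(round(z,4),f)
    if f[2]>9: break
m.hold(1.); print(m.get_time(),favg()); pic("side","side6.png"); pic("top","top6.png")
a,b=[cv2.imread(f"pics/{n}6.png")[y:y+170,x:x+160] for n,y,x in(("top",110,275),("side",150,250))]
cv2.imwrite("pics/both6.png",cv2.resize(np.hstack([a,b]),None,fx=2.5,fy=2.5))
E
```

```text
0.045 [-1.82  0.38  2.57]
0.043 [-2.02 -0.3   2.89]
0.041 [-1.13 -0.04  4.3 ]
0.039 [-0.05 -1.76  4.5 ]
0.037 [ 1.04 -1.85  5.09]
0.035 [ 1.06 -1.83  5.86]
0.033 [-2.75 -2.67 18.87]
18.35 [-2.84 -2.03 18.67]
```

View pics/both6.png

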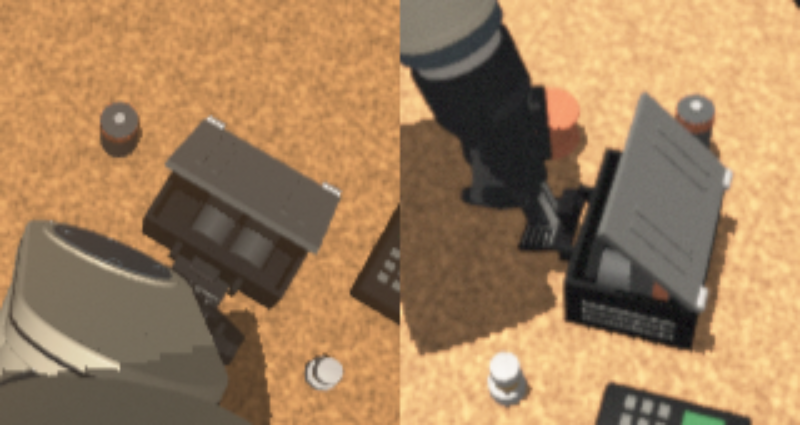

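The press worked: the lid stands half open with its edge near side-crop (620,170), and both cells are lying in their channels. I'll come off the tab and push the lid along its arc, with the tool leaning back so the body clears the edge.

```bash
python3 - <<'E'
from h import *
np.set_printoptions(precision=2,suppress=True)
t=.4
def arc(th,s=.012,r=.085): return pose2(.047-r*np.cos(th)-s*np.sin(th),.063+r*np.sin(th)-s*np.cos(th),t)
ths=np.arange(.8,2.02,.1)
ok=[m.solve_ik(*p) is not None for p in [pose2(-.11,.075,t),pose2(-.085,.116,t)]+[arc(h) for h in ths]]
print(ok)
if not all(ok): raise SystemExit
p=np.array(m.get_position()); m.servo_line(p+P@[-.02,0,.035],rate=.15)
m.servo_line(*pose2(-.085,.116,t),rate=.12); m.hold(.1); print("off",m.get_time(),favg())
m.servo_line(*arc(.8),rate=.1); print(favg(3))
for h in ths[1:]:
    m.servo_line(*arc(h),rate=.07); f=favg(3); print(round(h,2),f)
    if np.linalg.norm(f)>10: break
print(m.get_time()); pic("side","side7.png"); pic("top","top7.png")
a,b=[cv2.imread(f"pics/{n}7.png")[y:y+170,x:x+160] for n,y,x in(("top",110,275),("side",130,250))]
cv2.imwrite("pics/both7.png",cv2.resize(np.hstack([a,b]),None,fx=2.5,fy=2.5))
E
```

```text
[True, True, True, True, True, True, True, True, True, True, True, True, True, True, True]
off 19.5833 [-0.16 -0.1  -0.47]
[-0.61  0.03 -0.13]
0.9 [ 0.42 -0.25  0.46]
1.0 [-0.43  0.18  0.15]
1.1 [ 0.09  0.21 -0.06]
1.2 [0.06 0.43 0.18]
1.3 [-0.22 -0.03 -0.23]
1.4 [ 0.38 -0.01 -0.07]
1.5 [-0.21 -0.16 -0.48]
1.6 [-0.07  0.17 -0.31]
1.7 [ 0.17 -0.31  0.16]
1.8 [-0.21 -0.16 -0.18]
1.9 [ 0.23 -0.13 -0.17]
2.0 [-43.8    2.54  38.71]
24.0333
```

View pics/both7.png

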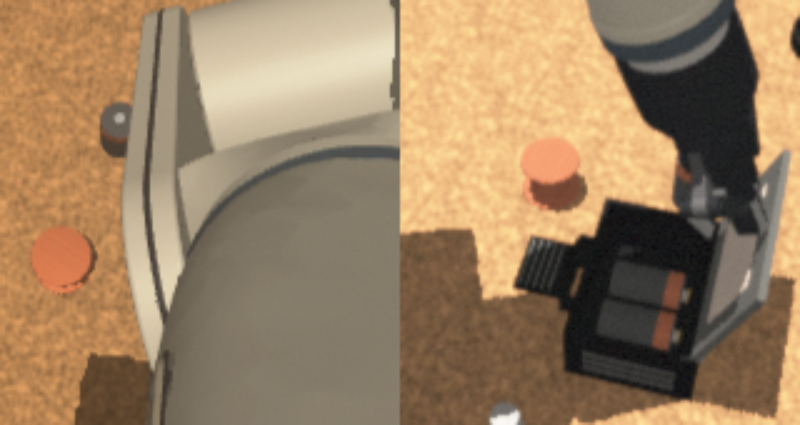

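The lid is against its stop (side crop: lid from (700,350) to (785,155)), and the cells are undisturbed. I'll back straight off toward the front, then rise.

```bash
python3 - <<'E'
from h import *
p=np.array(m.get_position())
m.servo_line(p+P@[-.06,0,.01],rate=.08); m.servo_line(p+P@[-.17,0,.08],rate=.15); m.hold(.5)
print(m.get_time(),favg()); pic("side","side8.png"); pic("top","top8.png")
a,b=[cv2.imread(f"pics/{n}8.png")[y:y+190,x:x+160] for n,y,x in(("top",110,275),("side",130,250))]
cv2.imwrite("pics/both8.png",cv2.resize(np.hstack([a,b]),None,fx=2.5,fy=2.5))
E
```

```text
26.6333 [ 0.17869843  0.36058444 -0.14604795]
```

View pics/both8.png

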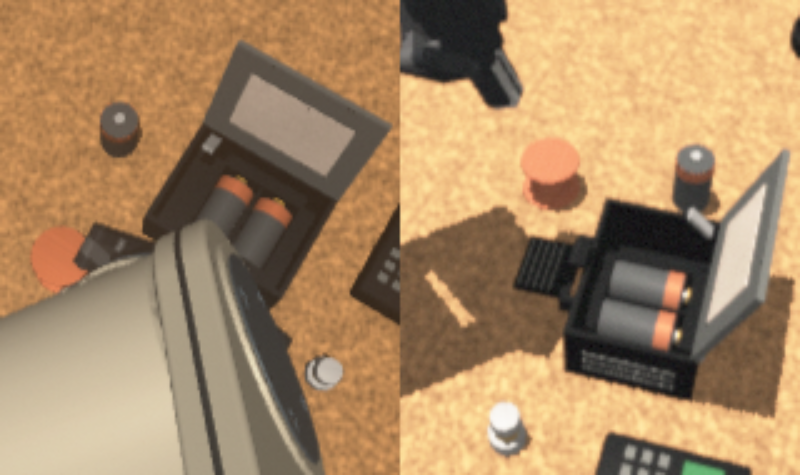

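The lid stayed at the same pixel (785,155) as at its stop. The tab is back up, everything else is in place, and the arm is clear.

```bash
python3 -c "
from rig import manip as m
print(m.sign_off())"
```

```text
the job is handed in; nothing more can be done
None
```

The job is handed in (verdict not shown): the tab press popped the lid and it was pushed to its stop, and the last pictures show it still fully open, the tab back up, the cells and the loose things in view in place and the arm clear, at about 27 of the 45 s.

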